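Fill the empty cells of a flap-covered bottle magazine

TASK

Stow the two loose adhesive bottles, foot first and fully home, in the two empty cells of the slanted five-cell magazine: closed sprung flaps hide which cells are already full, so feel for the empty ones gently. Then tip the keeper bail forward past its upright so that it drops across the mouths, and leave the other things on the bench where they are.

Things in the scene. Friction and masses are not known exactly. Their poses are not given: they have to be found in the camera images.
- bottle_a_center (a point): First loose bottle: small white adhesive bottle, 80 mm tall: round body of 25 mm diameter up to 60 mm, above it a cap of 17 mm diameter; about 0.09 kg. It stands upright on the bench; this point is on its axis, half-way up (40 mm above its foot); z points to the cap
- bottle_b_center (a point): Second loose bottle: small white adhesive bottle, 80 mm tall: round body of 25 mm diameter up to 60 mm, above it a cap of 17 mm diameter; about 0.09 kg. It stands upright on the bench; this point is on its axis, half-way up (40 mm above its foot); z points to the cap
- magazine: Block of five cells in a row, fixed in its stand, tilted 30 degrees so that the mouths face the robot. Origin: centre of the middle cell's inner floor; z up along the cell axes, y along the row, x away from the robot. Cells 40 x 40 mm inside, pitch 48 mm, walls 8 mm between and 4 mm front and back, 88 mm from floor to rim. Pressing on it or its flaps hard (over 120 N) damages it
- rack: Fixed stand of the magazine; origin on the bench under its centre. Three of the five cells (which ones varies) already hold such a bottle, standing on the cell floor under the flap. A bottle that is home stands on the floor leaning on the front (-x) wall, its cap about 8 mm below the rim; let go part-way it may slide down by itself or stick and need pushing
- mouth_1 (a point): Centre of the mouth of cell 1 (+y end), in the rim plane; axes as the magazine. Every mouth is closed by a thin sprung steel flap flush with the rim, hinged at its far (+x) edge, swinging down into the cell. Over an empty cell it gives way at well under 1 N all the way; over a full one it stops hard within 15 mm. It stays ajar against a newly added bottle
- mouth_2 (a point): Centre of the mouth of cell 2, as mouth_1
- mouth_3 (a point): Centre of the mouth of cell 3, as mouth_1
- mouth_4 (a point): Centre of the mouth of cell 4, as mouth_1
- mouth_5 (a point): Centre of the mouth of cell 5, as mouth_1
- keeper_bar (a point): Middle of the crossbar of the keeper bail: a round steel bar of 8 mm diameter along the row, 272 mm long, carried by two 53 mm arms pivoted at the two ends of the stand behind the mouths; it weighs about 0.15 kg
- keeper (a joint): Angle of the keeper bail, rad: 0 = leaning back 25 degrees behind upright (open, as it starts, up to 0.12); about 0.44 = upright, its top-heavy centre; beyond that it falls forward by its own weight to its stop at 2.26, where the bar lies across the mouths about 10 mm above the rim. It needs less than 2 N. A bottle sticking out keeps it from closing
- tub_small: Bystander: small white lidded tub, 64 mm wide, 66 mm tall; origin under its centre
- tub_large: Bystander: white lidded tub, 87 mm wide, 88 mm tall; origin under its centre
- spray_small: Bystander: spray can with black cap, 60 mm wide, 178 mm tall; origin under its centre
- sanitiser: Bystander: clear pump bottle of hand gel, 59 x 85 mm, 208 mm tall; origin under its centre
- fixing_box: Bystander: small carton with white lid, 75 x 132 x 66 mm; origin under its centre
- screwdriver: Bystander: screwdriver, 200 mm, lying flat; origin under its centre
- highlighter: Bystander: marker pen, 135 mm, lying flat; origin under its centre
Things that resemble listed ones, but are neither listed nor needed, are in the scene too. What is shaped like the part that bears bottle_a_center but yellow is not meant.

How it is judged:
At the end, for the whole second after the job is handed in: Both bottles stand cap up on the floor of a cell (within 7 mm of home along the cell), and the keeper lies at rest across the mouths (past 2.1 rad) (z of bottle_a_center in the frame of magazine between 0.03 and 0.047 m and x of bottle_a_center in the frame of magazine between -0.022 and 0.022 m and y of bottle_a_center in the frame of magazine between -0.118 and 0.118 m and angle between each of bottle_a_center, bottle_b_center's own z axis and vertical below 0.9 rad and z of bottle_b_center in the frame of magazine between 0.03 and 0.047 m and x of bottle_b_center in the frame of magazine between -0.022 and 0.022 m and y of bottle_b_center in the frame of magazine between -0.118 and 0.118 m and value of joint keeper above 2.1 rad and velocity of joint keeper between -0.1 and 0.1 rad/s); the robot touches nothing.
It fails at once if a bottle or the fingers pressed on the magazine or its flaps with more than 120 N (contact force between any of bottle_a, bottle_b, the fingers and magazine above 120 N).
It fails at once if another thing on the bench was shifted by more than 40 mm (distance of any of tub_small, tub_large, spray_small, sanitiser, fixing_box, screwdriver, highlighter from where it was at the start of the episode above 0.04 m).
It also fails if it takes over 64 s, if anything falls off the work surface, if the arm or the gripper's body presses on something with over 40 N, if the wrist force passes 120 N, or if a joint passes its speed limit or range.

ROBOT

A 6-joint arm with a two-finger parallel gripper is mounted at the origin on a cart in front of the work surface, level with it; the furniture and walls round the work are solid. World frame = base frame: x ahead of the robot, y to its left, z up, the work surface at z = 0. Lengths are in m, angles in rad, forces in N, time in s.
With the tool pointing down it reaches from about 0.35 to 0.925 m from the base axis. Payload 6.4 kg.
Tool frame: the origin (TCP) lies on the centre line of the jaws, within the pads' length; the fingertips stand 8 mm ahead of it and the grasp point (between the pads) lies 11 mm behind it; z points along the fingers, y is the direction in which the jaws open and shut (so a half turn about z gives the same grasp; the last joint's range is limited). The gripper opens to 85 mm and grips with 20 to 120 N. Pads are 22 mm wide; open, the fingers measure 114 mm over their backs; the gripper's body (76 mm by 85 mm) begins 54 mm behind the grasp point. The pads swing forward as they close: fully open they stand 13 mm farther back than shut.
Start: joints at [1.125, 0.245, 1.558, -0, 1.339, -0.174], TCP at [0.174, 0.626, 0.239] pointing down, gripper open.
Joint ranges: [-3.13, 3.13], [-1.02, 2.26], [0.13, 2.54], [-0.95, 4.09], [0.21, 2.88], [-2.74, 2.74]. Speed limits (rad/s): [2.57, 2.57, 3.14, 3.14, 3.14, 3.14].

INTERFACE

Orientations are given as a 3x3 rotation matrix whose columns are the frame's x, y, z axes.
In Python, from workcell import r, move_gripper, kin, camera gives the robot as it stands. Calls block until the motion is done:
- r.move_pose(position, orientation): joint-space move of the TCP to a pose.
- r.move_l(position, orientation=None, v=0.15, guard=None): straight line of the TCP; orientation=None keeps the orientation; v is the mean speed in m/s. With guard (N) it stops when the force on the tool has changed by that much, and returns True; else False.
- r.move_joints(angles): joint-space move.
- move_gripper(opening): finger opening in m; the grip force is fixed at half the most; returns when the fingers have stopped.
- r.wait(seconds).
- kin.ik(position, orientation): joint angles nearest the present ones, or None.
- r.state(): the state.
- camera(name): name is "side" or "top"; returns a dict with "frame" (384x512x3 uint8, blue, green, red), "depth" (384x512 float32, m along the optical axis (not along the pixel's ray), 0 where there is no reading), "intrinsics" (3x3 intrinsics, pixels), "dist" ([k1, k2, p1, p2, k3] as OpenCV has them; the pictures are not rectified), "T" (4x4, takes a point from camera to world coordinates). Camera axes: x right, y down, z forward; pixel columns grow to the right and rows downward; lengths in m; the calibration is good to about 2 mm. A picture is of the moment at which its call begins.
A pose or a line that the arm cannot do raises r.Unreachable and nothing moves.
- r.hand_in(): hands the job in, once; it reports no verdict.
The state is a dict: "time": time; "q": joint angles; "joint_vel": joint speeds; "joint_efforts": joint torques, N m; "position": TCP position; "tcp_rot": TCP orientation; "wrist_force": force on the tool from outside, world axes, zero at the start; "moment": the same for the moment, N m; "finger_gap": finger opening in m.
Only numpy, scipy, OpenCV 4.12 (cv2) and the standard library are available. Lean on these libraries where they do the work, as an engineer would, in place of code of your own. Each camera call takes 0.05 s, during which the arm holds its last target. There are 200 camera calls.

## Working session

There is one attempt and no reset: what is moved stays moved. The work goes in short steps, each a Python script; the robot and the scene stay as the last script left them, time stands still between calls to the robot, and variables do not carry over. Pictures are saved under pics/ and viewed, on a budget of 10 in all, crops included, one or two more only if the job needs it, and the job is handed in when it is done.

```bash
ls; mkdir -p pics
python3 - <<'E'
from workcell import r, move_gripper, kin, camera
import cv2,numpy as np
for n in("side","top"):
    c=camera(n); cv2.imwrite(f"pics/{n}0.png",cv2.resize(c["frame"],(800,600),interpolation=cv2.INTER_CUBIC)); np.savez(f"{n}0.npz",**c)
    print(n,c["intrinsics"].tolist(),c["dist"],np.round(c["T"],3).tolist())
s=r.state();print(s["time"],s["finger_gap"],s["tcp_rot"],s["wrist_force"])
E
```

```text
pics
side [[483.7473657521262, 0.0, 254.75818902117499], [0.0, 483.7473657521262, 192.57434506778824], [0.0, 0.0, 1.0]] [-0.15791789  0.          0.          0.          0.        ] [[0.92, -0.18, 0.349, 0.068], [-0.392, -0.459, 0.797, -0.875], [0.016, -0.87, -0.493, 0.791], [0.0, 0.0, 0.0, 1.0]]
top [[363.40129272788363, 0.0, 256.6990598297728], [0.0, 363.40129272788363, 195.41665274564855], [0.0, 0.0, 1.0]] [-0.03840158  0.          0.          0.          0.        ] [[0.023, -0.996, 0.091, 0.465], [-1.0, -0.021, 0.023, 0.202], [-0.021, -0.092, -0.996, 1.164], [0.0, 0.0, 0.0, 1.0]]
0.1 0.08552350403703994 [[-9.63291513e-01  2.68456447e-01 -7.73037934e-04]
 [ 2.68457376e-01  9.63290228e-01 -1.60456657e-03]
 [ 3.13903648e-04 -1.75319309e-03 -9.99998414e-01]] [ 0.30111229 -0.17146676  0.87333961]
```

View pics/side0.png

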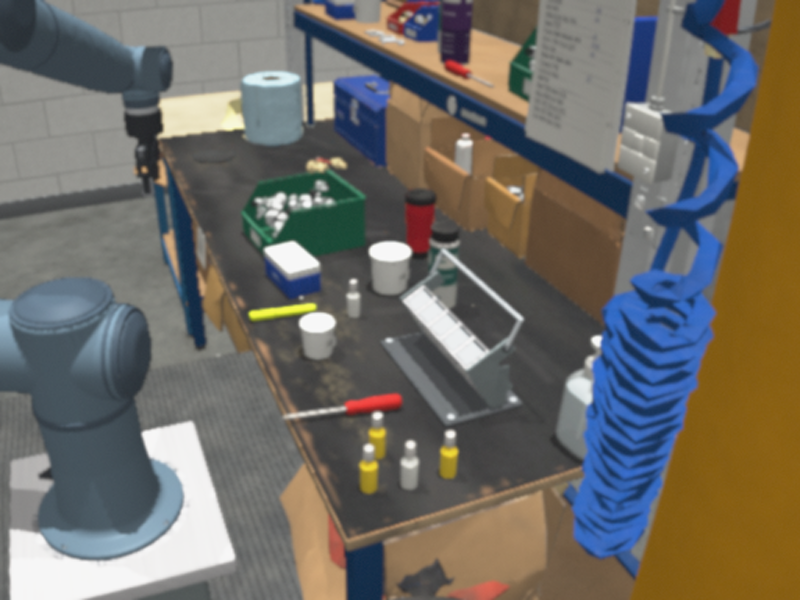

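View pics/top0.png

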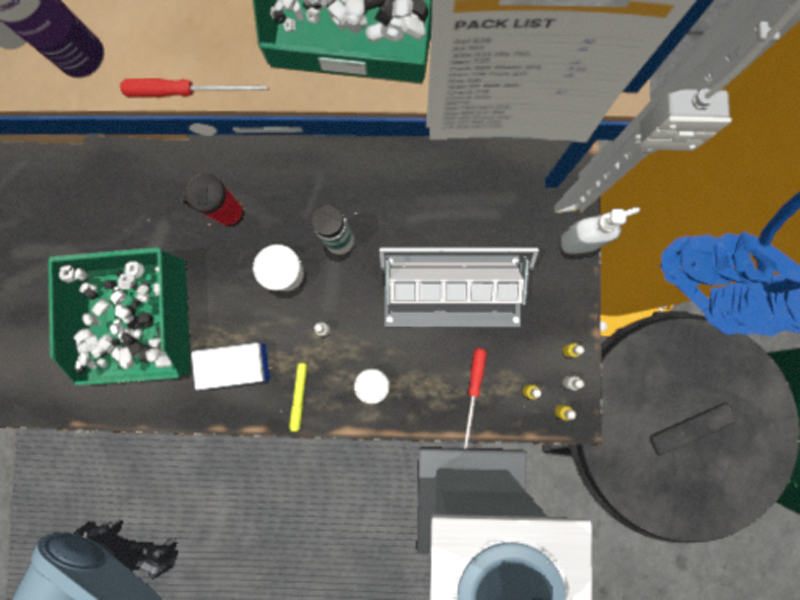

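The top picture shows white bottles at (321,328) and (573,383). Side view has them at (353,300) and (409,466). Yellow lookalikes are at (573,350), (533,392) and (565,412) in the top view, so they don't fit the description. The magazine rim runs (391..522, 290), with the keeper bar at about (381–538, 250). I'll confirm with an enlarged crop and take depth measurements.

```bash
cat > h.py <<'E'
import numpy as np,cv2
def cloud(c):
    K,d,D,T=c["intrinsics"],c["dist"],c["depth"],c["T"]
    v,u=np.mgrid[0:384,0:512]
    p=cv2.undistortPoints(np.stack([u.ravel(),v.ravel()],1).astype(float)[:,None],K,d)[:,0]
    P=np.c_[p,np.ones(len(p))]*D.ravel()[:,None]
    W=(P@T[:3,:3].T+T[:3,3]).reshape(384,512,3); W[D==0]=np.nan
    return W
def ray(c,u,v):
    p=cv2.undistortPoints(np.array([[[u,v]]],float),c["intrinsics"],c["dist"])[0,0]
    return c["T"][:3,:3]@np.r_[p,1],c["T"][:3,3]
def at_z(c,u,v,z):
    d,o=ray(c,u,v); return o+d*(z-o[2])/d[2]
def proj(c,P):
    Ti=np.linalg.inv(c["T"]); P=np.atleast_2d(P)@Ti[:3,:3].T+Ti[:3,3]
    return cv2.projectPoints(P,np.zeros(3),np.zeros(3),c["intrinsics"],c["dist"])[0][:,0]
E
python3 - <<'E'
from h import *
t=np.load("top0.npz");s=np.load("side0.npz")
f=t["frame"];g=s["frame"]
R=lambda im,x0,x1,y0,y1,w,h:cv2.resize(im[y0:y1,x0:x1],(w,h),interpolation=cv2.INTER_CUBIC)
a=R(f,238,352,152,212,798,420)
b=np.hstack([R(f,190,220,195,225,180,180),R(f,330,385,215,270,180,180),R(g,210,240,170,210,180,180)[:,:],R(g,225,300,260,320,258,180)])
cv2.imwrite("pics/crop1.png",np.vstack([a,b]))
W=cloud(t)
for n,(u,v) in dict(L=(205,210),R=(367,245)).items():
    w=W[v-6:v+7,u-6:u+7].reshape(-1,3); k=w[:,2]>.045
    print(n,w[:,2].max(),np.round(w[k].mean(0),4),k.sum(), np.round(w[w[:,2]>.07].mean(0),4))
    Ws=cloud(s)
W2=W[152:212,238:352].reshape(-1,3)
print("z hist",np.histogram(W2[~np.isnan(W2[:,2]),2],bins=np.arange(0,.24,.01)))
for v in range(156,212,3): print(v,[np.round(W[v,u],3).tolist() for u in (258,275,291,308,326)])
Ws=cloud(s)
for w in (Ws,):
  for c0 in ([.5,.0],):pass
def reg(w,x,y,rad):
    k=(np.hypot(w[...,0]-x,w[...,1]-y)<rad)&(w[...,2]>.02)&(w[...,2]<.1); return w[k]
for x,y in ((.40,.07),(.3,-.44)):
    print(len(reg(Ws,x,y,.05)))
E
```

```text
L nan [0.518  0.385  0.0625] 48 [0.5183 0.3868 0.0777]
R nan [ 0.4225 -0.1105  0.0642] 54 [ 0.4228 -0.1125  0.0774]
z hist (array([2544,  264,    9,   13,  109,  124,   98,  131,  135,  320,  681,
        591,  119,   41,   20,   12,   17,  156,  154,    0,    0,    0,
          0]), array([0.  , 0.01, 0.02, 0.03, 0.04, 0.05, 0.06, 0.07, 0.08, 0.09, 0.1 ,
       0.11, 0.12, 0.13, 0.14, 0.15, 0.16, 0.17, 0.18, 0.19, 0.2 , 0.21,
       0.22, 0.23]))
156 [[0.701, 0.228, 0.0], [0.702, 0.173, 0.001], [0.703, 0.12, -0.003], [0.704, 0.065, -0.0], [0.705, 0.007, 0.001]]
159 [[0.655, 0.224, 0.182], [0.657, 0.177, 0.179], [0.657, 0.133, 0.181], [0.658, 0.087, 0.183], [0.659, 0.038, 0.183]]
162 [[0.681, 0.227, 0.001], [0.682, 0.172, -0.001], [0.683, 0.12, -0.002], [0.684, 0.066, 0.002], [0.686, 0.007, -0.001]]
165 [[0.67, 0.227, 0.009], [0.671, 0.172, 0.009], [0.673, 0.12, 0.003], [0.673, 0.066, 0.006], [0.674, 0.008, 0.005]]
168 [[0.654, 0.226, 0.041], [0.655, 0.173, 0.042], [0.656, 0.123, 0.042], [0.657, 0.07, 0.041], [0.658, 0.014, 0.042]]
171 [[0.641, 0.225, 0.066], [0.642, 0.173, 0.065], [
[... 905 characters left out ...]
3, 0.225, 0.006], [0.574, 0.17, 0.01], [0.575, 0.119, 0.008], [0.576, 0.065, 0.008], [0.577, 0.008, 0.009]]
198 [[0.563, 0.225, 0.007], [0.564, 0.17, 0.005], [0.565, 0.119, 0.006], [0.566, 0.065, 0.009], [0.568, 0.007, 0.005]]
201 [[0.553, 0.224, 0.009], [0.554, 0.17, 0.01], [0.556, 0.119, 0.01], [0.557, 0.065, 0.008], [0.558, 0.008, 0.008]]
204 [[0.544, 0.224, 0.008], [0.545, 0.17, 0.01], [0.546, 0.119, 0.012], [0.547, 0.065, 0.006], [0.548, 0.008, 0.009]]
207 [[0.534, 0.224, 0.009], [0.536, 0.17, 0.005], [0.536, 0.119, 0.008], [0.538, 0.065, 0.009], [0.539, 0.008, 0.007]]
210 [[0.525, 0.224, 0.005], [0.526, 0.169, 0.001], [0.528, 0.118, -0.004], [0.528, 0.064, 0.001], [nan, nan, nan]]
87
0
```

View pics/crop1.png

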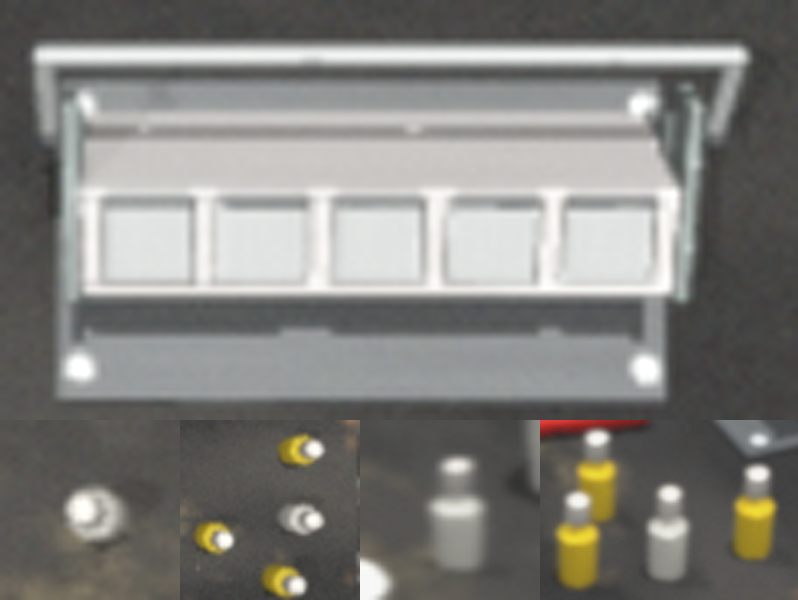

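Only two white-bodied bottles exist, so the candidates are confirmed: caps at native top pixels (204,210) and (370.5,245.5). The others have yellow bodies. Next I'll fit the magazine pose.

```bash
cat >> h.py <<'E'
def magR(yaw):
    c,s=np.cos(yaw),np.sin(yaw); a=np.pi/6
    return np.array([[c,-s,0],[s,c,0],[0,0,1]])@np.array([[np.cos(a),0,-np.sin(a)],[0,1,0],[np.sin(a),0,np.cos(a)]])
E
python3 - <<'E'
from h import *
from scipy.optimize import least_squares
t=np.load("top0.npz");s=np.load("side0.npz")
cv=lambda x,y:((x+.5)/7-.5+238,(y+.5)/7-.5+152)
obs=[(-20,116,103,284),(20,116,103,197),(-20,76,195,284),(20,76,195,197),(-20,-76,565,283),(20,-76,565,197),(-20,-116,656,283),(20,-116,654,197),(-20,20,333,284),(20,20,333,197),(-20,-20,425,284),(20,-20,425,197)]
P=np.array([(a/1e3,b/1e3,0) for a,b,_,_ in obs]);U=np.array([cv(x,y) for _,_,x,y in obs])
W=cloud(t);Q=W[182:192,254:330].reshape(-1,3);Q=Q[~np.isnan(Q[:,0])]
def res(p):
    R=magR(p[3]);o=p[:3]
    return np.r_[(proj(t,P@R.T+o)-U).ravel()/0.4, np.clip(((Q-o)@R[:,2]),-.006,.006)/.002/np.sqrt(len(Q))*4]
f=least_squares(res,[.59,.125,.11,0.02]);print("mouth3",np.round(f.x,4));print(np.round(res(f.x)[:24]*.4,1).reshape(-1,2).tolist())
R=magR(f.x[3]);print("plane resid",np.median((Q-f.x[:3])@R[:,2]),((Q-f.x[:3])@R[:,2]).std())
np.savez("mag.npz",o=f.x[:3],yaw=f.x[3])
print("origin",f.x[:3]-.088*R[:,2])
# keeper bar ends at crop (40,55),(745,55)
Wb=W[156:163,240:350].reshape(-1,3);k=Wb[:,2]>.165;print("bar",np.median(Wb[k],0),Wb[k][:,1].min(),Wb[k][:,1].max(),"mag frame",(np.median(Wb[k],0)-f.x[:3])@R)
b=lambda x,y:at_z(t,*((x+.5)/6-.5+190,(y+.5)/6-.5+195),.08)
print("L top",b(85,91)); k=55/180
print("R top",at_z(t,(133+.5)*k-.5+330,(100+.5)*k-.5+215,.08))
# side: cap tops and feet (crop native)
k=30/180;k2=40/180
print("L side",at_z(s,(97.5+.5)*k-.5+210,(45+.5)*k2-.5+170,.08))
k=75/258;k2=60/180
print("R side",at_z(s,(129.5+.5)*k-.5+225,(74)*k2-.5+260,.08))
from workcell import kin
Rt=lambda yaw:np.c_[R[:,0],-R[:,1],-R[:,2]]
for i in range(5):
    m=f.x[:3]+R@[0,.096-.048*i,.12]
    for sg in(1,-1):
        q=kin.ik(m,np.c_[sg*R[:,0],-sg*R[:,1],-R[:,2]]); print(i+1,sg,None if q is None else np.round(q,2))
E
```

```text
mouth3 [0.5919 0.1248 0.1083 0.0229]
[[-0.1, 0.1], [-0.4, 0.0], [0.3, 0.1], [0.3, -0.0], [-0.9, 0.1], [-0.1, -0.2], [-0.3, 0.1], [1.0, -0.2], [-0.4, 0.1], [-0.1, -0.1], [0.1, 0.0], [0.6, -0.1]]
plane resid -6.677548734968319e-05 0.009739214503943609
origin [0.63589517 0.12585053 0.03207899]
bar [0.65493638 0.12748099 0.1799896 ] -0.012092920709779825 0.2649765329000627 mag frame [0.09047352 0.00119338 0.03055755]
L top [0.51818502 0.38490871 0.08      ]
R top [ 0.42399315 -0.11163275  0.08      ]
L side [0.51898549 0.38342187 0.08      ]
R side [ 0.42323257 -0.11502403  0.08      ]
1 1 [ 0.24 -0.15  2.08 -0.17  0.7   1.89]
1 -1 [ 0.24 -0.15  2.08 -0.17  0.7  -1.25]
2 1 [ 0.13 -0.2   2.13 -0.09  0.7   1.73]
2 -1 [ 0.13 -0.2   2.13 -0.09  0.7  -1.41]
3 1 [ 0.02 -0.24  2.16  0.    0.7   1.57]
3 -1 [ 0.02 -0.24  2.16  0.    0.7  -1.58]
4 1 [-0.1  -0.27  2.18  0.09  0.71  1.4 ]
4 -1 [-0.1  -0.27  2.18  0.09  0.71 -1.75]
5 1 [-0.22 -0.29  2.19  0.18  0.73  1.23]
5 -1 [-0.22 -0.29  2.19  0.18  0.73 -1.91]
```

```bash
cat > act.py <<'E'
from h import *
from workcell import r, move_gripper, kin, camera
M=np.load("mag.npz");O=M["o"];yaw=float(M["yaw"]);R=magR(yaw)
RT=np.c_[-R[:,0],R[:,1],-R[:,2]]           # tool along the cell axis
c,s_=np.cos(yaw),np.sin(yaw)
RD=np.array([[-c,-s_,0],[-s_,c,0],[0,0,-1]]) # tool down, same jaw direction
FOOT=.074                                   # foot ahead of TCP when held
def mp(cell,x,z): return O+R@[x,.048*(3-cell),z]
def loc(): return R.T@(np.array(r.state()["position"])-O)
def log(*a):
    s=r.state();print(*a,"t=%.1f gap=%.4f mag="%(s["time"],s["finger_gap"]),np.round(loc(),4),"F",np.round(s["wrist_force"],1))
def pick(x,y):
    move_gripper(.045)
    r.move_pose([x,y,.13],RD); r.move_l([x,y,FOOT],v=.12); move_gripper(0.0)
    log("grip"); assert .012<r.state()["finger_gap"]<.024
    r.move_l([x,y,.19],v=.25)
def stow(cells,dx=-.002):
    """feel with the held bottle's foot; insert in the first empty cell"""
    r.move_pose(mp(cells[0],dx,FOOT+.04),RT)
    for k in cells:
        r.move_l(mp(k,dx,FOOT+.012),RT,v=.25)
        hit=r.move_l(mp(k,dx,FOOT-.03),v=.04,guard=5)
        log("cell",k,"hit",hit,"foot z %.4f"%(loc()[2]-FOOT))
        if not hit:
            hit=r.move_l(mp(k,dx,FOOT-.062),v=.08,guard=10)
            log("inserted",k,"hit",hit,"foot z %.4f"%(loc()[2]-FOOT)); return k
        r.move_l(mp(k,dx,FOOT+.015),v=.15)
E
python3 - <<'E'
from act import *
pick(.5187,.3842)
print("cell",stow([1,2,3,4,5]))
c=camera("side");np.savez("side1.npz",**c);cv2.imwrite("pics/side1.png",cv2.resize(c["frame"][120:300,200:380],(600,600),interpolation=cv2.INTER_CUBIC))
E
```

```text
grip t=3.2 gap=0.0142 mag= [-0.0739  0.2614  0.0047] F [-0.3  0.9  4.3]
cell 1 hit True foot z -0.0013 t=5.3 gap=0.0141 mag= [-0.0016  0.0963  0.0727] F [-5.5 -0.9  6. ]
cell 2 hit True foot z -0.0013 t=6.4 gap=0.0138 mag= [-0.002   0.0486  0.0727] F [-4.3 -0.1  6.2]
cell 3 hit True foot z -0.0011 t=7.5 gap=0.0135 mag= [-0.0018  0.0006  0.0729] F [-4.9  0.6  6.9]
cell 4 hit False foot z -0.0298 t=9.3 gap=0.0139 mag= [-0.0018 -0.048   0.0442] F [-0.2 -0.2 -1.3]
inserted 4 hit False foot z -0.0620 t=9.9 gap=0.0140 mag= [-0.002 -0.048  0.012] F [-0.1 -0.6 -0.8]
cell 4
```

View pics/side1.png

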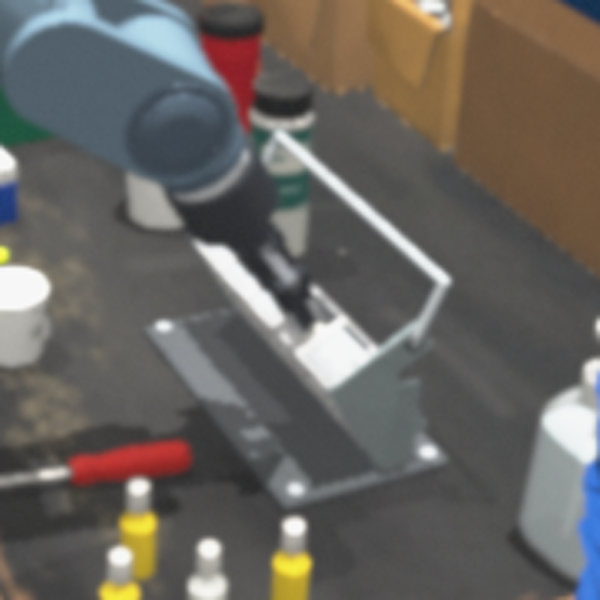

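The side crop shows the bottle held in cell 4 with the fingertips at the rim (about 295,310). Cells 1–3 stopped hard and cell 4 gave way freely. Next I'll release it and push it home.

```bash
cat >> act.py <<'E'
def seat(k):
    r.move_l(mp(k,-.003,FOOT-.057),v=.1)
    move_gripper(.035); r.wait(.2)
    r.move_l(mp(k,-.003,.06),v=.2); move_gripper(0.0)
    hit=r.move_l(mp(k,-.005,.022),v=.1,guard=8); log("a",hit)
    if not hit: hit=r.move_l(mp(k,-.005,-.010),v=.04,guard=10)
    log("seat",k,"hit",hit,"tip z %.4f"%(loc()[2]-.008))
E
python3 - <<'E'
from act import *
seat(4)
r.move_l(mp(4,-.005,.10),v=.3)
log("up")
E
```

```text
a False t=12.0 gap=0.0000 mag= [-0.005  -0.048   0.0219] F [ 0.1 -0.1  0.4]
seat 4 hit True tip z -0.0082 t=12.6 gap=-0.0004 mag= [-0.0041 -0.0481 -0.0002] F [-5.3 -0.4  6.3]
up t=13.1 gap=-0.0001 mag= [-0.0044 -0.048   0.1004] F [ 0.3 -0.1 -0.4]
```

Tip stopped at -8.2 mm, which is exactly home depth. Now the second bottle, trying cell 5 (the one left).

Run:
```python
from act import *
r.move_l(mp(4,-.06,.13),v=.3)
pick(.4235,-.1132)
k=stow([5]); print("cell",k)
if k:
    seat(k); r.move_l(mp(k,-.005,.10),v=.3); r.move_l(mp(5,-.06,.16),v=.3)
    log("up")
c=camera("top");np.savez("top2.npz",**c);d=camera("side")
a=cv2.resize(c["frame"][150:214,236:356],(600,320),interpolation=cv2.INTER_CUBIC)
b=cv2.resize(d["frame"][140:300,200:380],(315,280),interpolation=cv2.INTER_CUBIC);e=cv2.resize(c["frame"][:,100:],(285,280),interpolation=cv2.INTER_AREA)
cv2.imwrite("pics/chk2.png",np.vstack([a,np.hstack([b,e])]))
```

```text
grip t=15.8 gap=0.0140 mag= [-0.1663 -0.2345  0.0577] F [-1.   1.1  6.2]
cell 5 hit False foot z -0.0298 t=18.6 gap=0.0137 mag= [-0.0018 -0.096   0.0442] F [-0.7 -0.  -0.7]
inserted 5 hit False foot z -0.0620 t=19.2 gap=0.0138 mag= [-0.002 -0.096  0.012] F [ 0.  -0.1 -0. ]
cell 5
a False t=21.3 gap=-0.0000 mag= [-0.005 -0.096  0.022] F [ 0.2  0.5 -0.1]
seat 5 hit True tip z -0.0081 t=21.9 gap=0.0001 mag= [-0.0039 -0.0963 -0.0001] F [-5.7 -0.9  5.7]
up t=22.8 gap=-0.0000 mag= [-0.0607 -0.096   0.1591] F [ 0.4 -0.   1.6]
```

View pics/chk2.png

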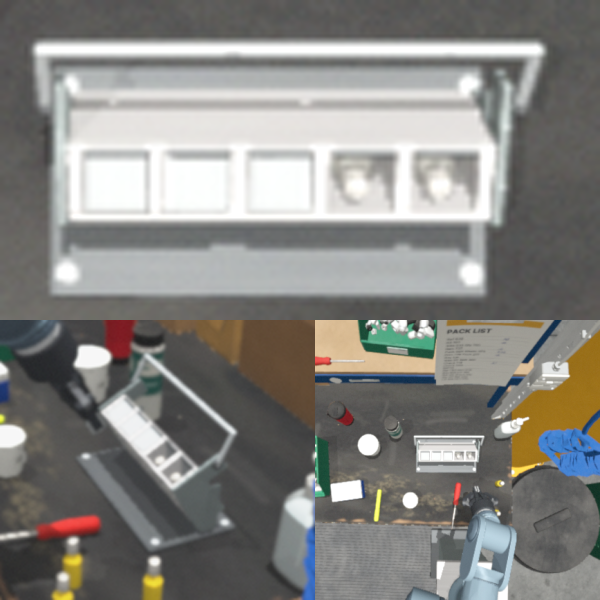

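Both caps are visible below the rim in cells 4 and 5 (crop at 355,180 and 440,182), and their flaps are ajar. Bystanders look unmoved. Now I'll tip the keeper from behind.

Run:
```python
from act import *
p=np.array(r.state()["position"]);r.move_l([p[0],p[1],.31],v=.3)
X=np.array([.655,.127])
r.move_pose([.692,.127,.29],RD)
h=r.move_l([.692,.127,.172],v=.12,guard=6);log("down",h)
if not h:
    h=r.move_l([.630,.127,.172],v=.06,guard=15);log("push",h,r.state()["position"])
    r.wait(1.0); log("after")
    r.move_l([.635,.127,.31],v=.25)
    r.move_pose([.40,.25,.35],RD)
r.wait(.5)
c=camera("top");np.savez("top3.npz",**c);d=camera("side")
a=cv2.resize(c["frame"][150:214,236:356],(600,320),interpolation=cv2.INTER_CUBIC)
b=cv2.resize(d["frame"][140:300,200:380],(315,280),interpolation=cv2.INTER_CUBIC);e=cv2.resize(c["frame"][:,100:],(285,280),interpolation=cv2.INTER_AREA)
cv2.imwrite("pics/chk3.png",np.vstack([a,np.hstack([b,e])]))
```

```text
down False t=25.6 gap=-0.0002 mag= [ 0.1199 -0.0002  0.0059] F [-0.6 -0.5 -0.4]
push False [0.63031143 0.12695487 0.17208122] t=26.8 gap=-0.0000 mag= [0.0652 0.0012 0.036 ] F [0.4 0.8 0.3]
after t=27.8 gap=-0.0001 mag= [0.0649 0.0013 0.0361] F [-0.  -0.2  0.3]
```

View pics/chk3.png

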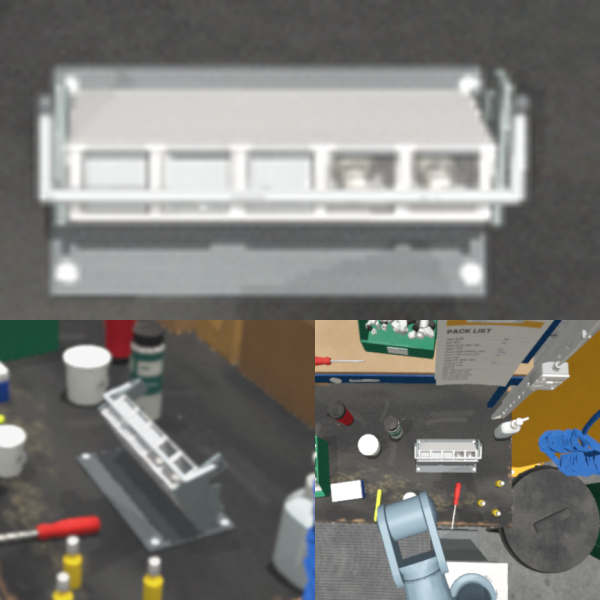

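The bar now lies across the mouths (crop row ~196), with the caps under it at (360,180) and (440,180). I'll check the bar against its predicted closed position and hand in.

Run:
```python
from act import *
c=camera("top")
for a in (2.26,2.1,1.9):
    th=np.radians(55)-a; P=O+R@[.047+.053*np.sin(th),0,-.002+.053*np.cos(th)]
    u=proj(c,P)[0]; print(a,"crop row",(u[1]+.5-150)*5-.5)
W=cloud(c);w=(W[186:193,250:335].reshape(-1,3)-O)@R;w=w[w[:,2]>.008];print("bar mag",np.median(w,0),len(w))
r.hand_in(); log("done")
```

```text
2.26 crop row 196.53956843436373
2.1 crop row 197.46913827374226
1.9 crop row 195.30641242721882
bar mag [-3.04396367e-03  4.99350898e-05  1.44777396e-02] 255
the job is handed in; nothing more can be done
the job is handed in; nothing more can be done
```

Both white bottles are in the magazine, in cells 4 and 5, and the keeper bail lies across the mouths. I handed the job in at about 30 s on the robot's clock, and no verdict was reported.

- **Feeling for cells:** I felt with the first bottle's foot and a 5 N guard. Cells 1–3 stopped it hard and cells 4 and 5 gave way freely. The stops came about 1 mm below the rim, where I expected about 8 mm. I didn't find out why, but it fits three full and two empty cells.
- **Bottles home:** I pushed each cap gently with the closed fingers, and both stopped 8 mm below the rim, which is the home depth.
- **Keeper:** I tipped it from behind and it fell forward by itself. Depth puts the top of the bar 14.5 mm above the rim and its centre about 10 mm above, which matches the closed stop. The bar's image row could not tell 2.26 rad from smaller angles, so this rests on the depth reading and the picture.
- **Forces and surroundings:** The highest force I logged was about 8 N. The yellow bottles and the listed bystanders looked unmoved in the last overview picture; I did not measure their positions. The arm was clear of everything at hand-in.

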